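# Gauge the depth of a leaning blind sleeve

## Robot

A 6-joint arm with a two-finger parallel gripper is mounted at the origin on the work surface. World frame = base frame: x ahead of the robot, y to its left, z up, the work surface at z = 0. Lengths are in m, angles in rad, forces in N, time in s.
With the tool pointing down it reaches from about 0.35 to 0.775 m from the base axis. Payload 5.5 kg.
Tool frame: the origin (TCP) lies on the centre line of the jaws, within the pads' length; the fingertips stand 22 mm ahead of it and the grasp point (between the pads) lies 3 mm ahead of it; x points along the fingers, z is the direction in which the jaws open and shut, and the axes are right-handed (so a half turn about x gives the same grasp; the last joint's range is limited). The gripper opens to 85 mm and grips with 20 to 120 N. Pads are 22 mm wide; open, the fingers measure 114 mm over their backs; the gripper's body (76 mm by 85 mm) begins 54 mm behind the grasp point. The pads swing forward as they close: fully open they stand 13 mm farther back than shut.
Start: joints at [1.191, 0.313, 0.046, 1.304, 0, 1.431], TCP at [0.137, 0.559, 0.253] pointing down, gripper open.
Joint ranges: [-2.76, 2.76], [-0.86, 1.69], [-1.03, 1.26], [-2.2, 2.34], [-1.47, 1.5], [-3.14, 3.14]. Speed limits (rad/s): [2.57, 2.57, 3.14, 3.14, 3.14, 3.14].

## Interface

Orientations are given as a unit quaternion [w, x, y, z].
In Python, from bench import * gives the robot as it stands. The module is installed in compiled form; this text tells all that it offers.
- The arm moves only by the shell command python3 -m inch 'ROWS' [OPENING] [FORCE]. ROWS is JSON, a list of rows, each a list of 2 entries, a list of its own where there are three numbers: the shift along the world's x, y, z as a fraction of full scale, then the turn about the world's z as a fraction of full scale. A call has 1 to 12 rows; each row is the pose to reach, as a shift and turn from the pose commanded when the call began, turning the shorter way round; what a row does not reach only later rows make up. Full scale, the value 1, is 0.8 m for a shift and 180 degrees for a turn. A row lasts 1/12 s, in which the tool goes at most 41.7 mm and 7.16 degrees, less where a joint would pass 70% of its speed; a pose out of reach is approached as far as the arm can. A call with a number of a shift or a turn outside -1 to 1 is refused whole. A call with a gripper value outside its range is refused whole. OPENING is the closure, from 0 (fully open) to 1 (shut), set as the call begins (- or left out, the last holds). The fingers move at their own pace and stop on an object; FORCE is the grip in N (left out, the last holds). Time passes only in rows, so rows that repeat a pose let the fingers close. It gives the time, the measured TCP pose, the force and the opening at its end, in the units of the state.
- get_obs(): the state, without advancing time (a new reading comes with each control period).
- grab_frame(name): name is "scene" or "top" or "wrist"; returns a dict with "pixels" (480x640x3 uint8, red, green, blue), "K" (3x3 intrinsics, pixels), "R" (3x3) and "t" (3): a world point X has camera coordinates R X + t; the wrist camera has in their place "tool_from_camera" (4x4, takes a point from camera to tool coordinates, whose origin is the TCP and whose axes are the tool frame's). Camera axes: x right, y down, z forward; pixel columns grow to the right and rows downward; lengths in m; the calibration is good to about 2 mm. A picture is of the moment at which its call begins: read the wrist's pose just before it. There is no depth.
- close_job(): hands the job in, once; it reports no verdict.
The state is a dict: "time_s": time; "joint_positions": joint angles; "qd": joint speeds; "joint_efforts": joint torques, N m; "tool_pos": TCP position; "tcp_rot": TCP orientation; "ft_force": force on the tool from outside, world axes, zero at the start; "wrist_torque": the same for the moment, N m; "finger_gap": finger opening in m.
Only numpy, scipy, OpenCV 4.12 (cv2) and the standard library are available. Lean on these libraries where they do the work, as an engineer would, in place of code of your own. Each camera call takes 0.05 s, during which the arm holds its last target.

## Task

Find how deep the blind bore of the leaning sleeve is: take the depth gauge out of its wooden stand and push it down the bore until its tip bears on the bottom, so that the rim slides the gauge's collar up the rod to mark the depth. Feel for the bottom and do not ram it. Leave the gauge standing in the sleeve, tip on the bottom and collar flat on the rim, let go of it, and leave the other goods on the bench where they are.

Things in the scene. Friction and masses are not known exactly. Their poses are not given: they have to be found in the camera images.
- gauge_center (a point): Middle of the depth gauge, a straight rod 195 mm long, about 260 g, upright in its stand at the start; z runs along it from tip to handle. From the tip: a flat-ended steel shaft 14 mm in diameter, 140 mm long, with a brass collar on it; a black guard disc 40 mm in diameter, 5 mm thick; a round black ribbed handle 29 mm in diameter, 50 mm long (its middle: 72.5 mm above this point).
- gauge_tip (a point): Centre of the flat lower end of the gauge rod (the end of the shaft); z runs up the rod.
- collar_face (a point): Centre of the lower face of the brass collar, a disc 44 mm in diameter, 14 mm thick, on the shaft; z up the rod. At the start 20 mm above the tip (its lowest place). Friction holds it: it slides under about 5 N, up to 125 mm above the tip. That is more than the gauge weighs, so the gauge does not sink by its own weight once the collar rests on a rim.
- stand: Fixed wooden block 95 x 95 x 50 mm, origin at the centre of its underside, with one upright hole 19 mm in diameter and 35 mm deep in the middle of its top. The gauge stands in it, the collar resting on the block's top, the tip 20 mm down the hole.
- sleeve_mouth (a point): Centre of the sleeve's open upper end, in the plane of its flat rim; z points out along the bore. Thick aluminium tube, 56 mm outside, 156 mm long, dark band at mid-length, smooth bore 20 mm in diameter. It leans 24 to 37 degrees from upright, clamped, and does not give. The bore's flat bottom lies 80 to 112 mm below the rim: it differs every time and is not known beforehand.
- cradle: Fixed wooden cradle that carries the sleeve: base 170 x 126 x 16 mm, origin at the centre of its underside; two cheeks 60 mm long (x), 14 mm thick, 88 mm apart (y, middle to middle), 120 mm high, with black clamp knobs outside. The sleeve's mid-length is held 95 mm above the origin, 75 mm below its mouth, and the mouth leans to the cradle's -x side.
- carton: Bystander: closed cardboard carton 100 x 140 x 70 mm, origin at the centre of its underside. Leave alone.
- coupling: Bystander: grey plastic pipe coupling, an open ring 60 mm in diameter and 60 mm high, origin at the centre of its underside. Leave alone.
- tin: Bystander: upright tin can 52 mm in diameter and 80 mm high, origin at the centre of its underside. Leave alone.
- elbow: Bystander: black rubber pipe elbow, two legs 44 mm thick and 70 mm long along its x and y, lying flat, origin under its corner. Leave alone.
Not all that is in view belongs to the job. What is shaped like the cradle but red is not meant.

How it is judged:
By the outcome, as a careful person would: the job done as asked, in the order asked, and still so for the second after the job is handed in, with the robot touching nothing.
It also fails if it takes over 48 s, if anything falls off the work surface, if the arm or the gripper's body presses on something with over 40 N, if the wrist force passes 120 N, or if a joint passes its speed limit or range.

## Working session

There is one attempt and no reset: what is moved stays moved. The work goes in short steps, Python scripts to look and compute and a shell command to move; the robot and the scene stay as the last step left them, time stands still between calls to the robot, and variables do not carry over. Pictures are saved under pics/ and viewed, and the job is handed in when it is done.

```bash
mkdir -p pics
cat > h.py <<'E'
from bench import *
import cv2,numpy as np
def snap(n,f):
    o=get_obs(); d=grab_frame(n); cv2.imwrite('pics/'+f+'.png',d['pixels'][:,:,::-1])
    np.savez('pics/'+f+'.npz',pos=o['tool_pos'],rot=o['tcp_rot'],**d); return d
E
python3 - <<'E'
from h import *
print(get_obs())
for n in ['scene','top','wrist']:
    d=snap(n,n+'0'); print(n,[ (k,np.round(v,4).tolist()) for k,v in d.items() if k!='pixels'])
E
```

```text
{'time_s': 0.0, 'joint_positions': array([1.19139211e+00, 3.14003548e-01, 4.49342164e-02, 1.30359306e+00,
       2.50708386e-05, 1.43120767e+00]), 'qd': array([-2.58291298e-04, -2.50805467e-03,  4.58120762e-05, -3.93060786e-05,
        5.30862961e-04, -3.77554776e-04]), 'joint_efforts': array([-3.64337839e-04, -4.80622065e+01,  2.98535371e+01,  1.93651300e-02,
        1.44396716e-05,  1.35828739e-05]), 'tool_pos': array([0.13638952, 0.55808738, 0.25238874]), 'tcp_rot': array([ 0.55564487, -0.43692284,  0.55679498,  0.43627579]), 'ft_force': array([ 0.39211807, -0.0599117 , -0.65331163]), 'wrist_torque': array([-0.00827264, -0.01729299,  0.00541477]), 'finger_gap': 0.08544681913923911}
scene [('K', [[500.0039, 0.0, 319.1571], [0.0, 500.0039, 241.9508], [0.0, 0.0, 1.0]]), ('R', [[0.2876, 0.9577, 0.0117], [0.6318, -0.1805, -0.7538], [-0.7198, 0.2242, -0.657]]), ('t', [-0.1734, -0.2497, 1.8926])]
top [('K', [[595.8371, 0.0, 314.3899], [0.0, 595.8371, 244.4488], [0.0, 0.0, 1.0]]), ('R', [[0.0188, -0.9998, -0.0023], [-0.9878, -0.0182, -0.1549], [0.1549, 0.0051, -0.9879]]), ('t', [-0.0061, 0.5663, 1.6653])]
wrist [('K', [[341.9974, 0.0, 316.6376], [0.0, 341.9974, 242.2827], [0.0, 0.0, 1.0]]), ('tool_from_camera', [[0.0, -0.3285, 0.9445, -0.1202], [-0.0005, -0.9445, -0.3285, 0.0859], [1.0, -0.0005, -0.0002, 0.0008], [0.0, 0.0, 0.0, 1.0]])]
```

View pics/scene0.png

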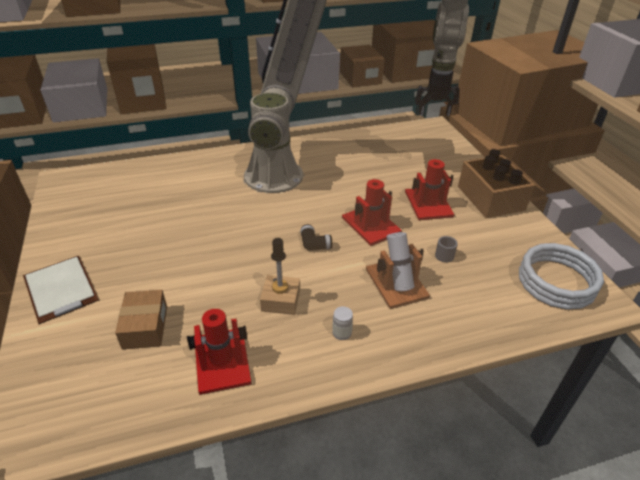

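View pics/top0.png

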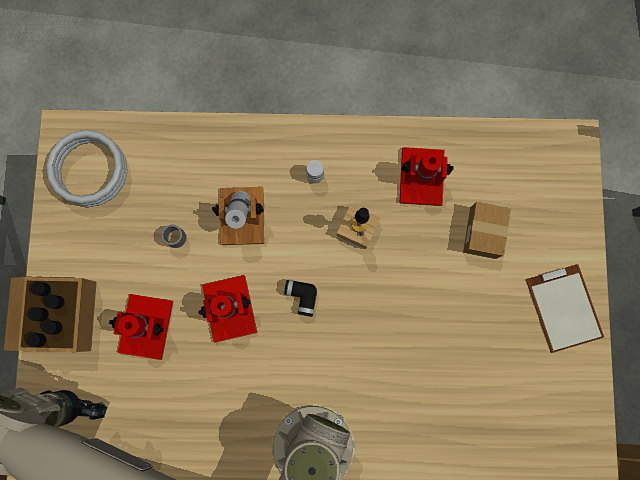

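View pics/wrist0.png

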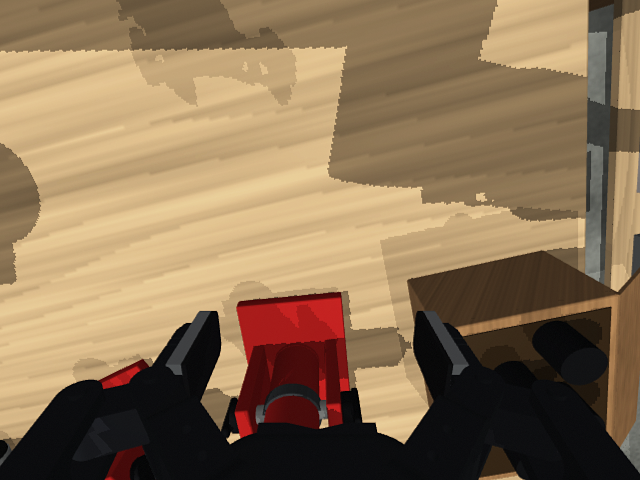

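Run:
```python
import cv2,numpy as np
s=cv2.imread('pics/scene0.png');t=cv2.imread('pics/top0.png')
a=cv2.resize(s[225:310,350:450],None,fx=6,fy=6,interpolation=2)
b=cv2.resize(t[175:255,205:275],None,fx=7,fy=7,interpolation=2)
c=cv2.resize(s[230:320,245:325],None,fx=6,fy=6,interpolation=2)
d=cv2.resize(t[195:255,325:395],None,fx=7,fy=7,interpolation=2)
for n,i in zip('abcd',[a,b,c,d]): cv2.imwrite(f'pics/z0{n}.png',i)
```

```text
(no output)
```

View pics/z0a.png

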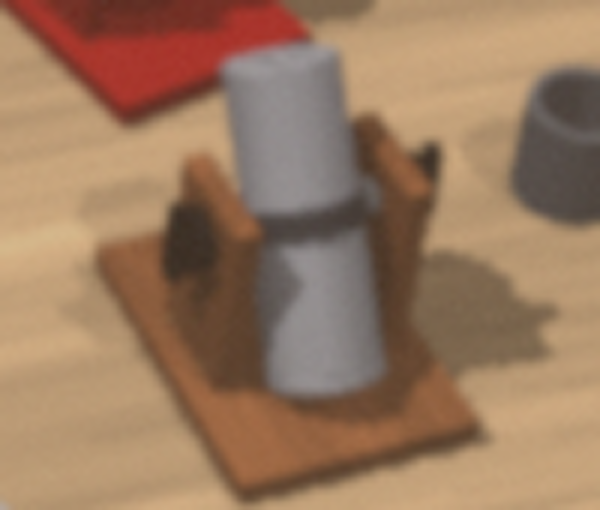

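View pics/z0b.png

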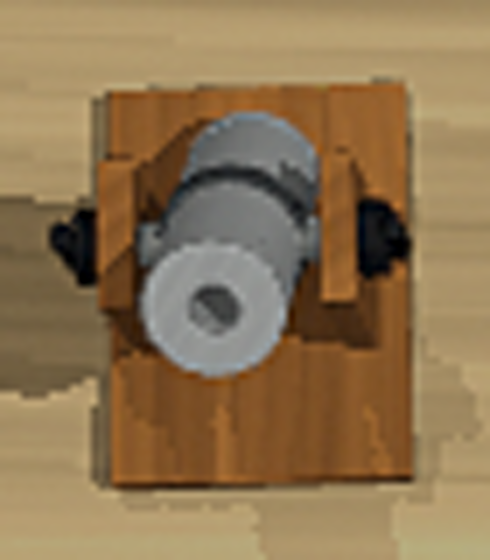

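View pics/z0c.png

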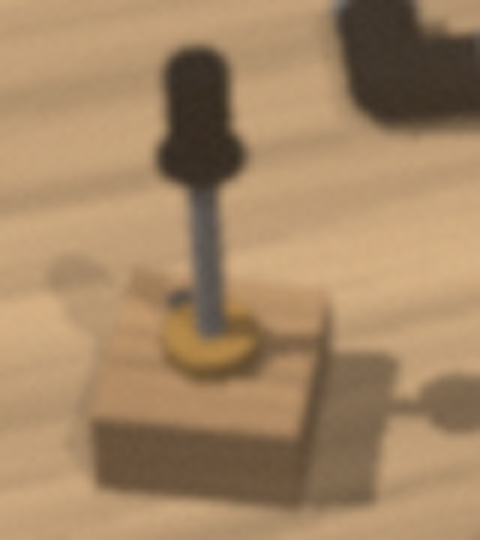

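View pics/z0d.png

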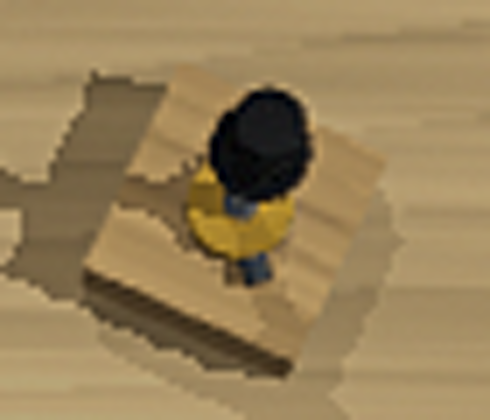

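```bash
cat >> h.py <<'E'
def ray(d,uv):
    K,R,t=d['K'],d['R'],d['t']; c=-R.T@t
    v=R.T@np.linalg.inv(K)@np.array([uv[0],uv[1],1.]); return c,v/np.linalg.norm(v)
def atz(d,uv,z):
    c,v=ray(d,uv); return c+v*(z-c[2])/v[2]
def tri(*pairs):
    A=np.zeros((3,3));b=np.zeros(3)
    for d,uv in pairs:
        c,v=ray(d,uv);P=np.eye(3)-np.outer(v,v);A+=P;b+=P@c
    X=np.linalg.solve(A,b); return X,[np.linalg.norm((np.eye(3)-np.outer(v,v))@(X-c)) for d,uv in pairs for c,v in [ray(d,uv)]]
def proj(d,X):
    p=d['K']@(d['R']@np.asarray(X)+d['t']);return p[:2]/p[2]
def zz(u,v,k,ox,oy): return ((u+.5)/k-.5+ox,(v+.5)/k-.5+oy)
E
python3 - <<'E'
from h import *
np.set_printoptions(precision=4,suppress=True)
s=np.load('pics/scene0.npz');t=np.load('pics/top0.npz')
T=lambda u,v:zz(u,v,7,205,175);S=lambda u,v:zz(u,v,6,350,225)
c=[atz(t,T(*p),.016) for p in [(107,92),(405,83),(412,480),(112,487)]]
print('cradle',np.array(c),np.mean(c,0))
print('scene c',[atz(s,S(*p),.016) for p in [(95,250),(245,490),(480,432)]])
print('mouth',tri((t,T(213,308)),(s,S(283,62))))
print('bore',tri((t,T(215,309)),(s,S(283,62))))
T=lambda u,v:zz(u,v,7,325,195);S=lambda u,v:zz(u,v,6,245,230)
c=[atz(t,T(*p),.05) for p in [(180,65),(383,165),(290,360),(85,270)]]
print('stand',np.array(c),np.mean(c,0))
print('handletop',tri((t,T(270,120)),(s,S(197,62))), atz(t,T(270,120),.225))
print('collar', atz(t,T(241,210),.064),atz(s,S(212,335),.064))
E
```

```text
cradle [[0.7356 0.2877 0.016 ]
 [0.7418 0.1618 0.016 ]
 [0.5718 0.1533 0.016 ]
 [0.5666 0.2783 0.016 ]] [0.654  0.2203 0.016 ]
scene c [array([0.5739, 0.1538, 0.016 ]), array([0.7429, 0.1638, 0.016 ]), array([0.7401, 0.2846, 0.016 ])]
mouth (array([0.6154, 0.2197, 0.1578]), [np.float64(0.000682012209559976), np.float64(0.0006820122095599413)])
bore (array([0.6152, 0.2194, 0.1577]), [np.float64(0.0011068743546142849), np.float64(0.0011068743546143614)])
stand [[ 0.686  -0.0971  0.05  ]
 [ 0.6455 -0.1809  0.05  ]
 [ 0.5636 -0.1431  0.05  ]
 [ 0.5994 -0.059   0.05  ]] [ 0.6236 -0.12    0.05  ]
handletop (array([ 0.6252, -0.1202,  0.2284]), [np.float64(0.0003936742521698462), np.float64(0.0003936742521697955)]) [ 0.6259 -0.1208  0.225 ]
collar [ 0.6229 -0.1217  0.064 ] [ 0.6262 -0.1202  0.064 ]
```

```bash
cat >> h.py <<'E'
from scipy.spatial.transform import Rotation as Rot
def Rt(q): return Rot.from_quat([q[1],q[2],q[3],q[0]]).as_matrix()
def yaw(q): z=Rt(q)[:,2]; return np.degrees(np.arctan2(z[1],z[0]))
E
python3 - <<'E'
from h import *
o=get_obs(); print(Rt(o['tcp_rot']).round(3),yaw(o['tcp_rot']))
d=(np.array([.6256,-.1205,.30])-o['tool_pos']); print(d/.8, (93.1-yaw(o['tcp_rot']))/180,(-86.9-yaw(o['tcp_rot']))/180)
E
```

```text
[[-0.001 -0.971  0.238]
 [-0.001  0.238  0.971]
 [-1.     0.    -0.001]] 76.25829493733757
[ 0.61144214 -0.84838216  0.05922691] 0.09356502812590238 -0.9064349718740977
```

```bash
python3 -m inch '[[[0.58,-0.42,0.06],0.0936],[[0.58,-0.42,0.06],0.0936],[[0.58,-0.42,0.06],0.0936],[[0.58,-0.42,0.06],0.0936],[[0.58,-0.42,0.06],0.0936],[[0.58,-0.42,0.06],0.0936],[[0.58,-0.42,0.06],0.0936],[[0.58,-0.42,0.06],0.0936],[[0.58,-0.42,0.06],0.0936],[[0.58,-0.42,0.06],0.0936],[[0.58,-0.42,0.06],0.0936],[[0.58,-0.42,0.06],0.0936]]'
```

```text
time_s: 1.15
tool_pos: [0.5363, 0.2685, 0.2945]
tcp_rot: [0.486, -0.513, 0.486, 0.513]
ft_force: [0.8, 1.1, 0.1]
finger_gap: 0.0855
```

```bash
python3 -m inch '[[[0.114,-0.084,0.0],0.0],[[0.114,-0.084,0.0],0.0],[[0.114,-0.084,0.0],0.0],[[0.114,-0.084,0.0],0.0],[[0.114,-0.084,0.0],0.0]]'
python3 - <<'E'
from h import *
d=snap('wrist','w1'); o=get_obs(); print(o['tool_pos'],yaw(o['tcp_rot']))
E
```

```text
time_s: 1.57
tool_pos: [0.6273, 0.2012, 0.293]
tcp_rot: [0.486, -0.512, 0.488, 0.513]
ft_force: [-0.3, 0.2, -0.2]
finger_gap: 0.0853
[0.62625967 0.20228589 0.29352024] 93.02741198793619
```

View pics/w1.png

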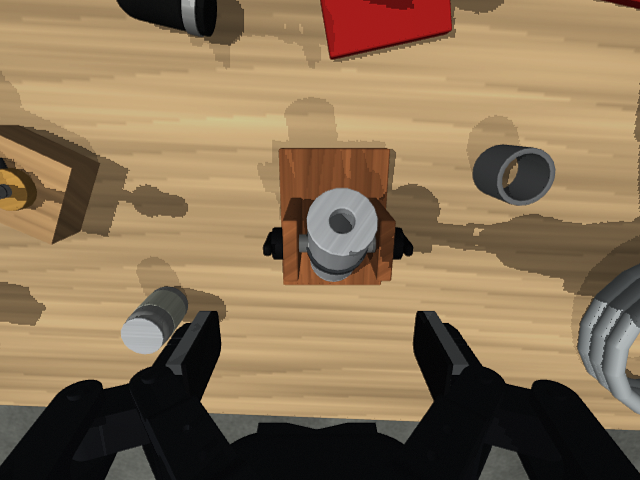

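Run:
```python
import cv2
t=cv2.imread('pics/w1.png')
cv2.imwrite('pics/w1z.png',cv2.resize(t[140:295,260:415],None,fx=5,fy=5,interpolation=2)[:600])
cv2.imwrite('pics/w1z.png',cv2.resize(t[175:295,275:415],None,fx=5,fy=5,interpolation=2))
```

```text
(no output)
```

View pics/w1z.png

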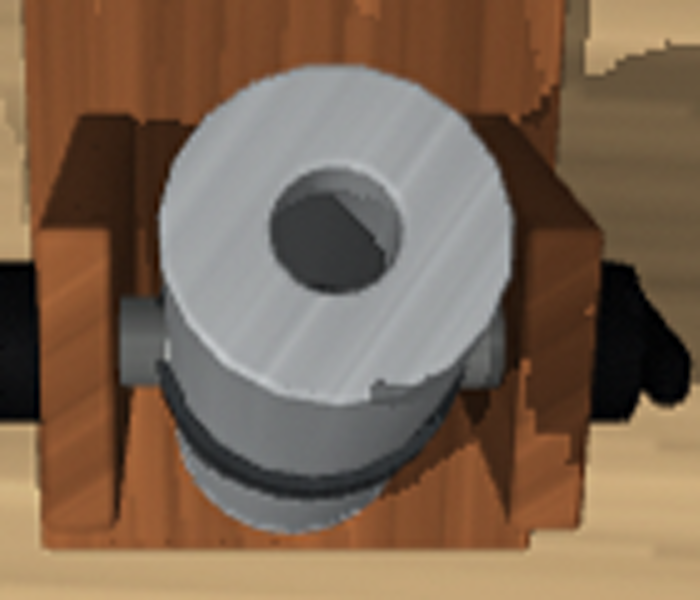

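```bash
cat >> h.py <<'E'
def wcam(npz):
    d=dict(np.load(npz)) ; T=d['tool_from_camera']; Rw=Rt(d['rot'])
    R=Rw@T[:3,:3]; c=Rw@T[:3,3]+d['pos']; d['R']=R.T; d['t']=-R.T@c; return d
E
cat > fit.py <<'E'
from h import *
from scipy.optimize import least_squares
np.set_printoptions(precision=4,suppress=True)
s=np.load('pics/scene0.npz');t=np.load('pics/top0.npz');w=wcam('pics/w1.npz')
a=np.linspace(0,2*np.pi,181)
def bb(d,C,n,r):
    u=np.cross(n,[0,1,0]);u/=np.linalg.norm(u);v=np.cross(n,u)
    p=np.array([proj(d,C+r*(np.cos(x)*u+np.sin(x)*v)) for x in a]); return np.r_[p.min(0),p.max(0)]
W=lambda u,v:zz(u,v,5,275,175)
def box(f,l,r,tp,b): A=f(l,tp);B=f(r,b); return np.array([A[0],A[1],B[0],B[1]])
T=lambda u,v:zz(u,v,7,205,175);S=lambda u,v:zz(u,v,6,350,225)
obs=[(w,.028,box(W,160,514,64,404)),(w,.010,box(W,270,402,165,295)),(t,.028,box(T,140,287,238,377)),(s,.028,box(S,221,341,43,85))]
cor=[(t,[T(*p) for p in [(107,92),(405,83),(412,480),(112,487)]],[(1,1),(1,-1),(-1,-1),(-1,1)]),
 (w,[(280,148),(389,149)],[(-1,-1),(-1,1)]),
 (s,[S(95,250),S(245,490),S(480,432)],[(-1,-1),(1,-1),(1,1)])]
def f(p,full=False):
    x,y,ps,L,dx,dy,dz,ex,ey=p
    # wrist image correction (ex,ey) shift of world
    c,sn=np.cos(ps),np.sin(ps)
    n=np.array([-np.sin(L)*c,-np.sin(L)*sn,np.cos(L)])
    C=np.array([x,y,.095])+.075*n+np.array([dx,dy,dz])
    r=[]
    for i,(d,rad,b) in enumerate(obs):
        o=np.array([ex,ey,0]) if d is w else 0
        r+=list((bb(d,C+o,n,rad)-b)*(.5 if i==3 else 1))
    for d,uv,sg in cor:
        o=np.array([ex,ey,0]) if d is w else 0
        for q,(i,j) in zip(uv,sg):
            X=np.array([x+c*.085*i-sn*.063*j,y+sn*.085*i+c*.063*j,.016])+o
            r+=list(proj(d,X)-q)
    if full: return C,n,np.array(r)
    return np.r_[r,np.array([dx,dy,dz])/.002,np.array([ex,ey])/.003]
q=least_squares(f,[.654,.22,.05,.55,0,0,0,0,0],loss='soft_l1')
C,n,r=f(q.x,True)
print(q.x,'lean',np.degrees(q.x[3]),'yaw',np.degrees(q.x[2]));print('C',C,'n',n);print(r.round(1))
E
python3 fit.py
```

```text
[ 0.6547  0.2208  0.0448  0.5762  0.0006  0.0002 -0.0008 -0.0028  0.0018] lean 33.01392421075227 yaw 2.5673388226545177
C [0.6144 0.2192 0.157 ] n [-0.5443 -0.0244  0.8385]
[-0.8 -0.5  0.6  0.5  0.4  0.8 -0.3 -0.6  0.   0.6 -0.2  0.1 -0.1  0.5
 -0.1 -0.7  0.1 -0.4  0.  -0.2 -0.2 -0.2 -0.5 -0.1 -2.   0.3  1.2 -0.1
 -0.1 -0.3 -0.8  0.   0.4 -1. ]
```

```bash
python3 -m inch '[[[0.0,-0.405,0.0],0.0],[[0.0,-0.405,0.0],0.0],[[0.0,-0.405,0.0],0.0],[[0.0,-0.405,0.0],0.0],[[0.0,-0.405,0.0],0.0],[[0.0,-0.405,0.0],0.0],[[0.0,-0.405,0.0],0.0],[[0.0,-0.405,0.0],0.0],[[0.0,-0.405,0.0],0.0],[[0.0,-0.405,0.0],0.0],[[0.0,-0.405,0.0],0.0]]'
python3 - <<'E'
from h import *
o=get_obs(); print(o['tool_pos'],yaw(o['tcp_rot']),o['qd'].round(3))
d=snap('wrist','w2');
E
```

```text
time_s: 2.53
tool_pos: [0.6258, -0.1196, 0.2948]
tcp_rot: [0.486, -0.513, 0.486, 0.514]
ft_force: [-0.5, 0.4, -0.2]
finger_gap: 0.0858
[ 0.62578273 -0.11960215  0.29482186] 93.17371694540921 [ 0.022 -0.     0.003  0.001 -0.003 -0.001]
```

View pics/w2.png

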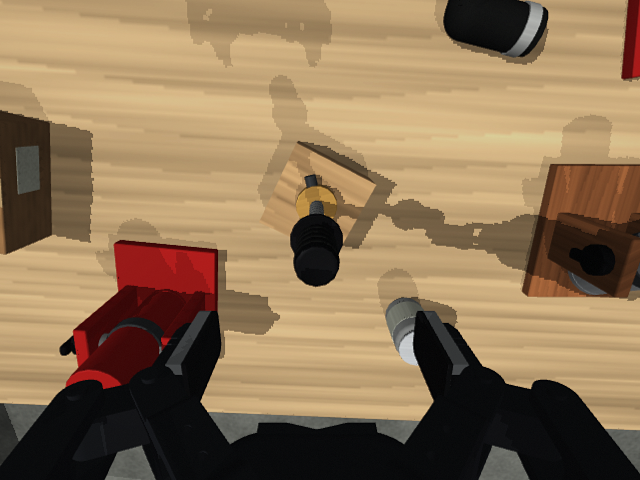

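Run:
```python
from h import *
np.set_printoptions(precision=4,suppress=True)
w=wcam('pics/w2.npz');t=np.load('pics/top0.npz')
print(atz(w,(316.5,266),.225),atz(w,(317,203),.064))
print('red',[atz(t,p,.17) for p in [(418,160),(446,175),(402,178)]],'tin',atz(t,(315,166),.08))
```

```text
[ 0.6214 -0.1189  0.225 ] [ 0.6187 -0.1184  0.064 ]
red [array([ 0.7838, -0.2731,  0.17  ]), array([ 0.7431, -0.3484,  0.17  ]), array([ 0.7326, -0.2294,  0.17  ])] tin [0.7884 0.0068 0.08  ]
```

```bash
python3 -m inch '[[[-0.003,0.0,-0.05],0.0],[[-0.003,0.0,-0.09],0.0],[[-0.003,0.0,-0.109],0.0],[[-0.003,0.0,-0.109],0.0],[[-0.003,0.0,-0.109],0.0]]'
python3 -m inch '[[[0,0,0],0],[[0,0,0],0],[[0,0,0],0],[[0,0,0],0],[[0,0,0],0],[[0,0,0],0],[[0,0,0],0]]' 1 40
python3 - <<'E'
from h import *
o=get_obs(); print(o['time_s'],o['tool_pos'],o['finger_gap'],o['ft_force'])
snap('wrist','w3');
E
```

```text
time_s: 3.0
tool_pos: [0.6234, -0.119, 0.2071]
tcp_rot: [0.485, -0.513, 0.486, 0.515]
ft_force: [-0.2, 0.2, -0.0]
finger_gap: 0.0856
time_s: 3.58
tool_pos: [0.6242, -0.1211, 0.2081]
tcp_rot: [-0.487, 0.514, -0.486, -0.513]
ft_force: [0.6, 1.3, 3.2]
finger_gap: 0.0273
3.5833 [ 0.62421569 -0.12107812  0.20808362] 0.027332290180410918 [0.56418704 1.33824722 3.23045758]
```

View pics/w3.png

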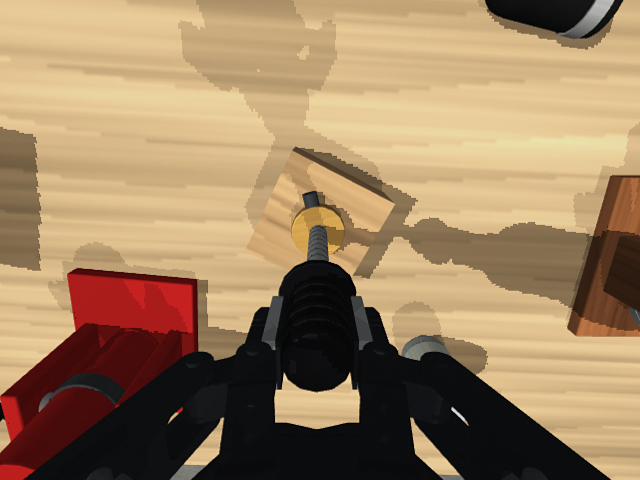

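```bash
python3 -m inch '[[[0,0,0.009],0],[[0,0,0.0175],0],[[0,0,0.0175],0],[[0,0,0.0175],0]]' 1 30
python3 -m inch '[[[-0.016,-0.0008,0],0],[[-0.0325,-0.0017,-0.0009],0],[[-0.047,-0.0024,-0.003],0],[[-0.0614,-0.0032,-0.0061],0],[[-0.0754,-0.0039,-0.0103],0],[[-0.0893,-0.0046,-0.0154],0],[[-0.0893,-0.0046,-0.0154],0]]'
python3 - <<'E'
from h import *
o=get_obs(); print(o['time_s'],o['tool_pos'],o['finger_gap'],o['ft_force'])
snap('wrist','w4'); snap('scene','s4') 
im=cv2.imread('pics/s4.png')[200:330,220:350]; cv2.imwrite('pics/s4z.png',cv2.resize(im,None,fx=4.5,fy=4.5,interpolation=2))
E
```

```text
time_s: 3.97
tool_pos: [0.6241, -0.1214, 0.2217]
tcp_rot: [-0.486, 0.514, -0.486, -0.513]
ft_force: [-0.1, -0.1, -2.1]
finger_gap: 0.027
time_s: 4.55
tool_pos: [0.5514, -0.1246, 0.2089]
tcp_rot: [0.487, -0.513, 0.486, 0.513]
ft_force: [1.6, 1.3, -1.3]
finger_gap: 0.027
4.55 [ 0.55138564 -0.12464865  0.20885747] 0.02702871482455456 [ 1.55680079  1.26210188 -1.33115417]
```

View pics/w4.png

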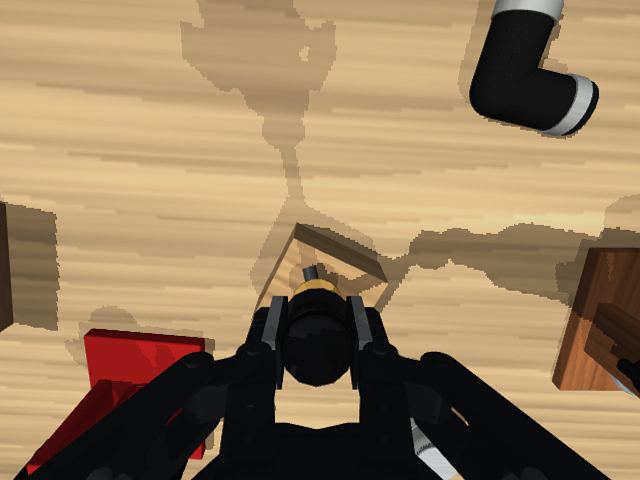

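View pics/s4z.png

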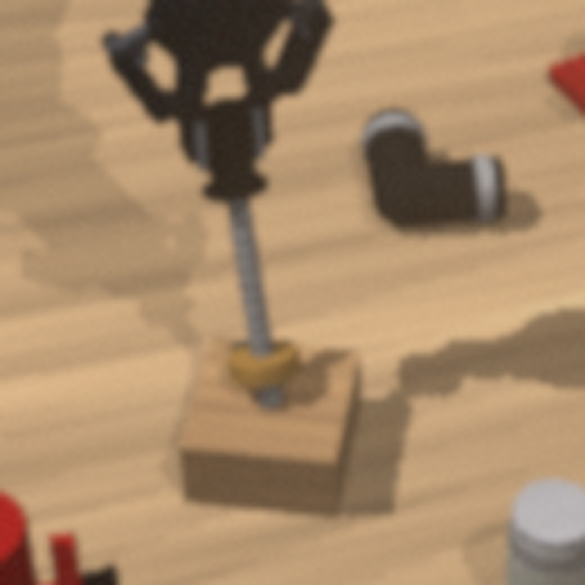

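```bash
python3 -m inch '[[[-0.011,-0.0005,-0.005],0],[[-0.022,-0.001,-0.011],0],[[-0.0322,-0.0015,-0.017],0],[[-0.0322,-0.0015,-0.017],0],[[-0.0322,-0.0015,-0.017],0]]' 1 30
python3 -m inch '[[[0,0,0.02],0],[[0,0,0.05],0],[[0,0,0.1],0],[[0,0,0.11],0],[[0,0,0.11],0],[[0,0,0.11],0]]' 1 70
python3 - <<'E'
from h import *
o=get_obs(); print(o['time_s'],o['tool_pos'],o['finger_gap'],o['ft_force'])
snap('wrist','w5'); snap('scene','s5');snap('top','t5') 
im=cv2.imread('pics/s5.png')[170:320,210:350]; cv2.imwrite('pics/s5z.png',cv2.resize(im,None,fx=4,fy=4,interpolation=2))
im=cv2.imread('pics/t5.png')[190:270,310:410]; cv2.imwrite('pics/t5z.png',cv2.resize(im,None,fx=7,fy=7,interpolation=2))
E
```

```text
time_s: 5.07
tool_pos: [0.5275, -0.126, 0.1957]
tcp_rot: [-0.487, 0.514, -0.486, -0.513]
ft_force: [1.1, 0.1, -1.7]
finger_gap: 0.0269
time_s: 5.57
tool_pos: [0.527, -0.1261, 0.2831]
tcp_rot: [-0.486, 0.513, -0.486, -0.513]
ft_force: [0.7, 0.6, -3.1]
finger_gap: 0.0263
5.5667 [ 0.52695593 -0.12612572  0.28307685] 0.02633008486028425 [ 0.66646874  0.55305013 -3.05848655]
```

View pics/s5z.png

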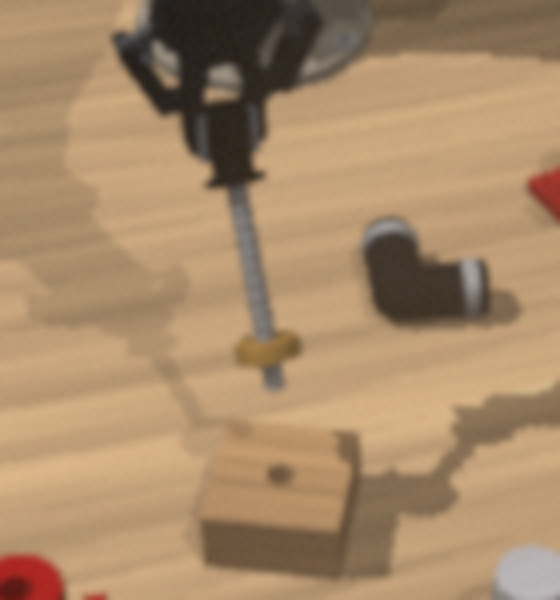

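View pics/t5z.png

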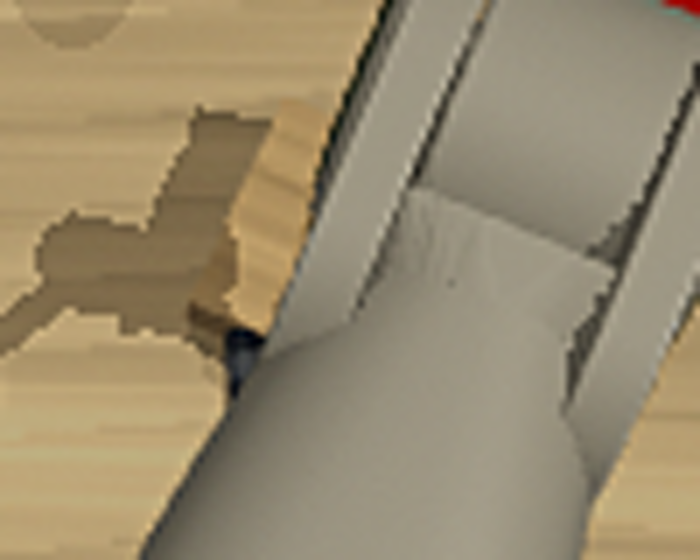

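View pics/w5.png

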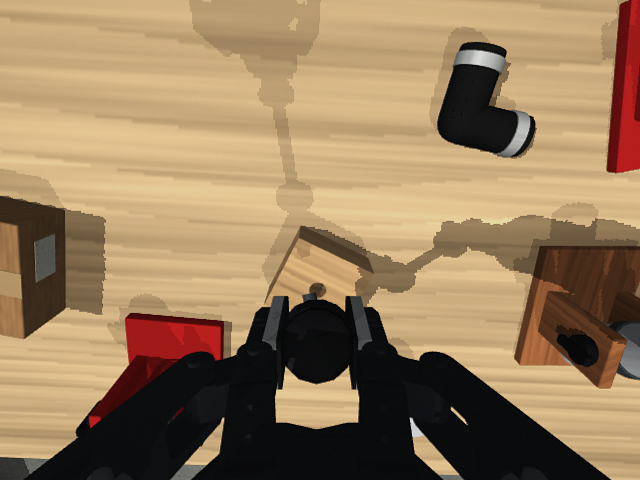

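```bash
cat > tilt.py <<'E'
from h import *
np.set_printoptions(precision=4,suppress=True)
s=np.load('pics/s5.npz');t=np.load('pics/t5.npz');w=wcam('pics/w5.npz')
p=s['pos'];print(p)
for th in [28,31,34,37]:
    a=np.radians(th);h=np.array([np.cos(np.radians(3)),np.sin(np.radians(3)),0])
    f=lambda g:p+[0,0,-.003]+g*(np.sin(a)*h+[0,0,-np.cos(a)])
    tip=f(.1745);col=f(.1545-.007)
    print(th,tip,'S tip',(proj(s,tip)-[210,170])*4,'col',(proj(s,col)-[210,170])*4,'guard',(proj(s,f(.032))-[210,170])*4,'T',(proj(t,tip)-[310,190])*7,'W',proj(w,tip),'Wtop',proj(w,f(-.0205)))
E
python3 tilt.py
```

```text
[ 0.5263 -0.1258  0.2819]
28 [ 0.6081 -0.1216  0.1248] S tip [267.9351 380.3998] col [261.1203 342.2524] guard [231.1811 174.663 ] T [353.4934 249.8993] W [315.8101 313.4742] Wtop [314.7716 341.2519]
31 [ 0.616  -0.1211  0.1293] S tip [270.9438 383.313 ] col [263.6366 344.5172] guard [231.7006 174.9615] T [353.4206 227.7997] W [315.7919 323.5653] Wtop [314.7785 338.2181]
34 [ 0.6237 -0.1207  0.1342] S tip [273.8618 385.5752] col [266.0701 346.2203] guard [232.1967 175.1296] T [353.4541 206.0254] W [315.7725 333.791 ] Wtop [314.7862 335.1843]
37 [ 0.6311 -0.1203  0.1396] S tip [276.6797 387.1675] col [268.4132 347.3481] guard [232.6679 175.1663] T [353.5946 184.6208] W [315.7519 344.1717] Wtop [314.7946 332.1628]
```

Run:
```python
import cv2
t=cv2.imread('pics/w5.png')
cv2.imwrite('pics/w5z.png',cv2.resize(t[270:400,240:390],None,fx=5,fy=4.6,interpolation=2))
```

```text
(no output)
```

View pics/w5z.png

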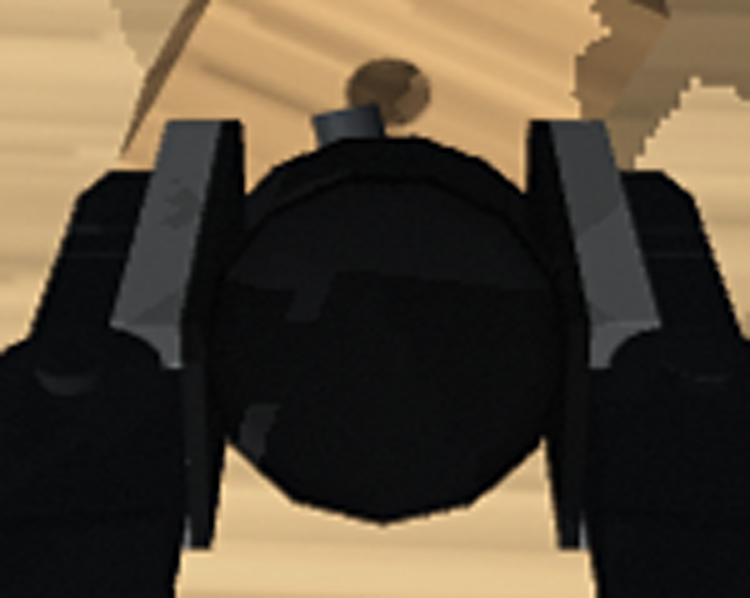

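Run:
```python
import cv2
t=cv2.imread('pics/w3.png')
cv2.imwrite('pics/w3z.png',cv2.resize(t[170:290,260:380],None,fx=5,fy=5,interpolation=2))
```

```text
(no output)
```

View pics/w3z.png

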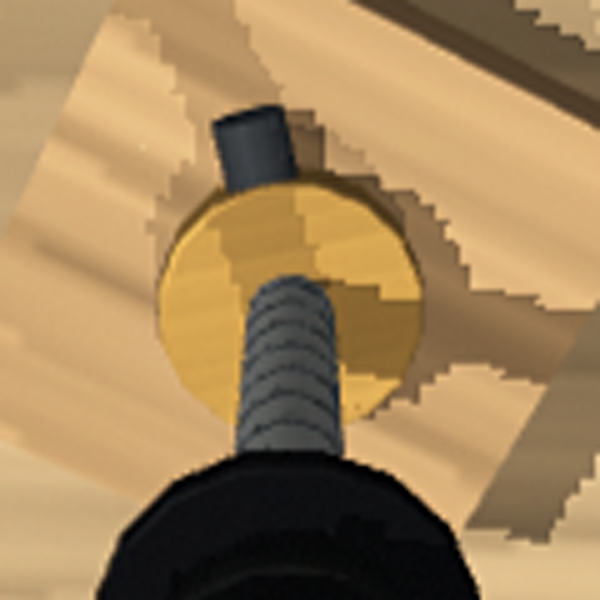

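Run:
```python
from h import *
from scipy.optimize import least_squares
d=np.load('pics/w3.npz');T=np.linalg.inv(d['tool_from_camera']);K=d['K']
def pj(X):
    c=T[:3,:3]@X+T[:3,3];p=K@c;return p[:2]/p[2]
# tool coords: x down, y=-world x, z jaw ; th tilt: tip moves toward -y
def pt(th,dist,r,az,oy,oz): # dist below grip along rod, radial r at azimuth az (0 -> +y)
    a=np.array([np.cos(th),-np.sin(th),0]);u=np.array([np.sin(th),np.cos(th),0]);v=np.array([0,0,1.])
    return np.array([.003,oy,oz])+dist*a+r*(np.cos(az)*u+np.sin(az)*v)
def f(p):
    oy,oz,r,az=p
    return np.r_[pj(pt(0,.1405,0,0,oy,oz))-[318.1,230.5],pj(pt(0,.1475,r,az,oy,oz))-[309.8,193.5]]
q=least_squares(f,[0,0,.03,0],x_scale=.01).x;print(q)
for th in [28,30,32,33,34,35,36]: print(th,pj(pt(np.radians(th),.1475,q[2],q[3],q[0],q[1])), pj(pt(np.radians(th),.1475,q[2],q[3],0,q[1])))
```

```text
[ 0.00394149  0.0022015   0.02949791 -0.22649243]
28 [310.31730909 278.27095616] [310.34747198 282.43376344]
30 [310.32277914 284.36874337] [310.35290674 288.5032129 ]
32 [310.3242777  290.49277677] [310.35440617 294.60136546]
33 [310.32353744 293.56588999] [310.35367991 297.66243896]
34 [310.32180277 296.64707903] [310.35196831 300.73217842]
35 [310.31907188 299.73685887] [310.34926958 303.8110915 ]
36 [310.31534232 302.83575002] [310.34558132 306.89969168]
```

```bash
python3 -m inch '[[[0,0.02,0.04],0],[[-0.01,0.06,0.061],0],[[-0.0318,0.11,0.061],0],[[-0.0318,0.16,0.061],0],[[-0.0318,0.21,0.061],0],[[-0.0318,0.26,0.061],0],[[-0.0318,0.31,0.061],0],[[-0.0318,0.355,0.061],0],[[-0.0318,0.39,0.061],0],[[-0.0318,0.415,0.061],0],[[-0.0318,0.4244,0.061],0],[[-0.0318,0.4244,0.061],0]]' 
python3 -m inch '[[[0,0,0],0],[[0,0,0],0],[[0,0,0],0]]'
python3 - <<'E'
from h import *
o=get_obs(); print(o['time_s'],o['tool_pos'],yaw(o['tcp_rot']),o['finger_gap'],o['ft_force'])
snap('wrist','w6'); snap('scene','s6');snap('top','t6') 
im=cv2.imread('pics/s6.png')[170:320,330:470]; cv2.imwrite('pics/s6z.png',cv2.resize(im,None,fx=4,fy=4,interpolation=2))
im=cv2.imread('pics/t6.png')[170:270,190:300]; cv2.imwrite('pics/t6z.png',cv2.resize(im,None,fx=6,fy=6,interpolation=2))
E
```

```text
time_s: 6.72
tool_pos: [0.5005, 0.215, 0.3305]
tcp_rot: [0.485, -0.513, 0.486, 0.515]
ft_force: [0.6, -0.6, -3.2]
finger_gap: 0.0266
time_s: 6.97
tool_pos: [0.5013, 0.2122, 0.332]
tcp_rot: [0.487, -0.513, 0.487, 0.513]
ft_force: [-0.0, -0.9, -2.6]
finger_gap: 0.0267
6.9667 [0.50131657 0.2122043  0.33202621] 93.00296921480657 0.026692464332992074 [-0.0228503  -0.88144872 -2.61369948]
```

View pics/s6z.png

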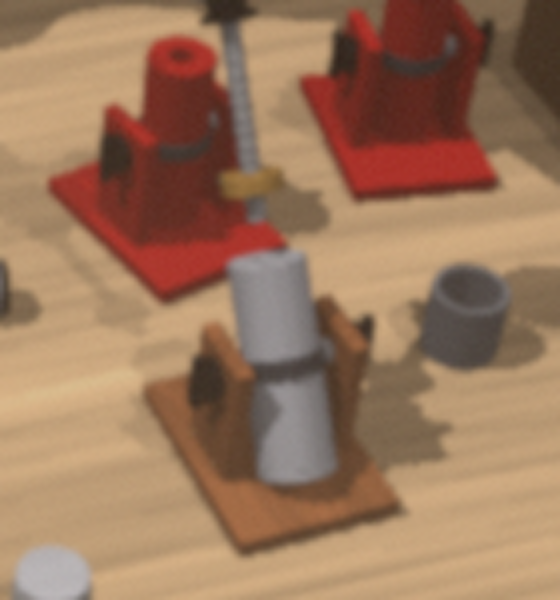

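View pics/t6z.png

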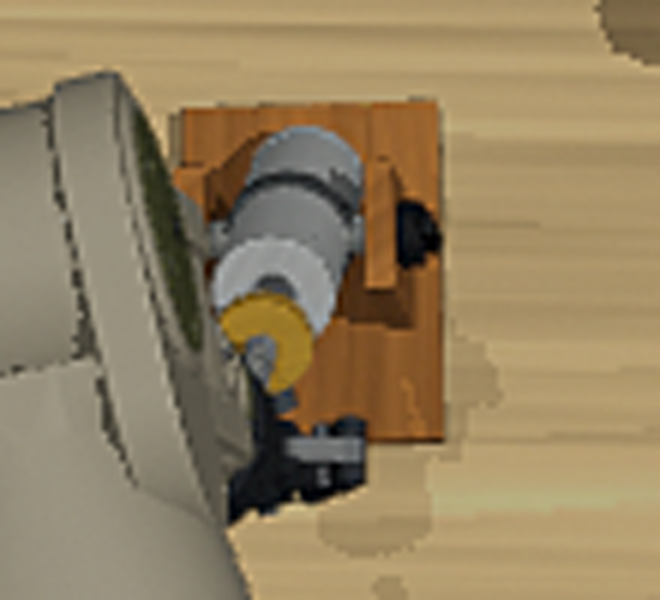

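View pics/w6.png

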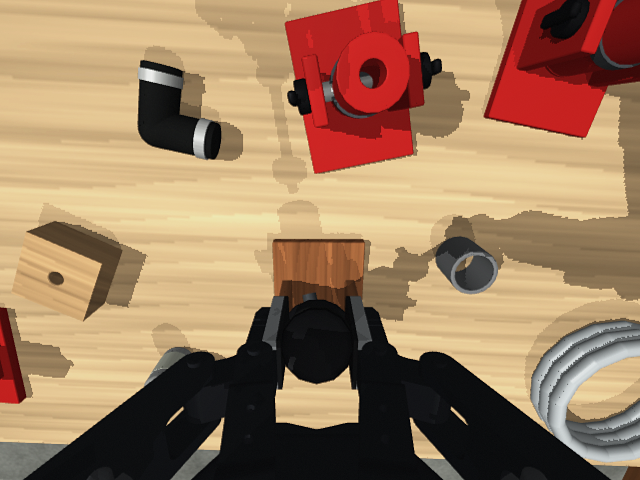

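```bash
cat > chk.py <<'E'
from h import *
np.set_printoptions(precision=1,suppress=True)
s=np.load('pics/s6.npz');t=np.load('pics/t6.npz')
p=t['pos'];print(p)
y3=np.radians(yaw(t['rot'])-90)
h=np.array([np.cos(y3),np.sin(y3),0]);jz=np.array([-np.sin(y3),np.cos(y3),0])
for th in [31,33.5,36]:
    a=np.radians(th);n=-np.sin(a)*h+[0,0,np.cos(a)]
    g=p+[.001,0,-.003]
    u=np.cos(a)*h+[0,0,np.sin(a)]
    def circ(c,r): return np.array([c+r*(np.cos(x)*u+np.sin(x)*jz) for x in np.linspace(0,6.283,90)])
    for nm,k,r in [('colTop',.1405,.022),('colBot',.1545,.022),('tip',.1745,.007)]:
        c=circ(g-k*n,r)
        P=np.array([(proj(t,x)-[190,170])*6 for x in c]);Q=np.array([(proj(s,x)-[330,170])*4 for x in c])
        print(th,nm,'T',P.min(0),P.max(0),'S',Q.min(0),Q.max(0))
C=np.array([.6144,.2192,.157])
print('mouth T',(proj(t,C)-[190,170])*6,'S',(proj(s,C)-[330,170])*4)
E
python3 chk.py
```

```text
[0.5 0.2 0.3]
31 colTop T [206.4 312.1] [308.3 407.1] S [214.6 161.4] [278.  175.1]
31 colBot T [210.4 301.1] [311.4 395.5] S [217.3 180.9] [280.6 195. ]
31 tip T [250.1 317.8] [281.8 347.5] S [242.7 213.5] [262.8 218.2]
33.5 colTop T [205.1 299.6] [307.2 393.3] S [218.3 162.4] [281.8 175.3]
33.5 colBot T [209.  287.4] [310.2 380.4] S [221.5 182.1] [284.9 195.3]
33.5 tip T [248.6 301.9] [280.4 331.3] S [247.4 214.7] [267.6 219. ]
36 colTop T [203.8 287.4] [306.  379.6] S [222.  162.7] [285.6 175.4]
36 colBot T [207.5 273.9] [309.  365.6] S [225.5 182.6] [289.1 195.4]
36 tip T [247.  286.3] [278.9 315.2] S [252.1 215.3] [272.3 219.4]
mouth T [269.9 293.4] S [264.6 259.9]
```

Run:
```python
import cv2
t=cv2.imread('pics/t6.png'); cv2.imwrite('pics/t6y.png',cv2.resize(t[205:245,220:260],None,fx=14,fy=14,interpolation=2))
t=cv2.imread('pics/s6.png'); cv2.imwrite('pics/s6y.png',cv2.resize(t[205:245,375:415],None,fx=14,fy=14,interpolation=2))
```

```text
(no output)
```

View pics/t6y.png

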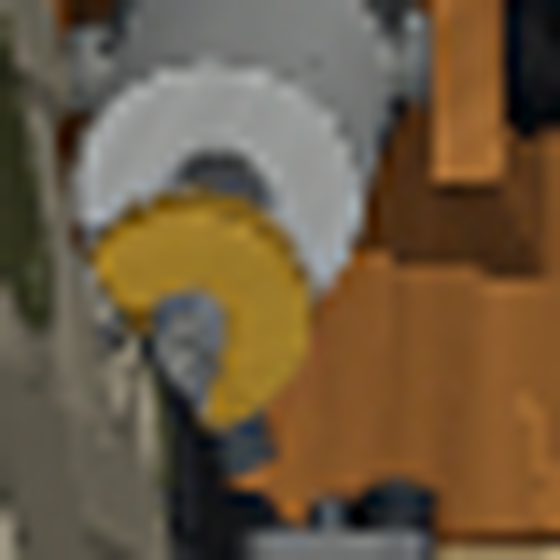

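View pics/s6y.png

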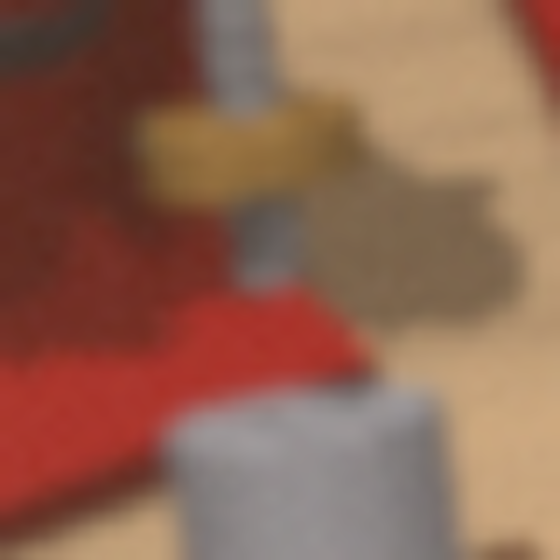

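```bash
python3 -m inch '[[[0.004,0.002,-0.006],0],[[0.010,0.0026,-0.016],0],[[0.0151,0.0026,-0.0251],0],[[0.0151,0.0026,-0.0251],0],[[0.0151,0.0026,-0.0251],0]]'
python3 - <<'E'
from h import *
o=get_obs(); print(o['time_s'],o['tool_pos'],yaw(o['tcp_rot']),o['finger_gap'],o['ft_force'])
snap('scene','s7');snap('top','t7') 
t=cv2.imread('pics/t7.png'); cv2.imwrite('pics/t7y.png',cv2.resize(t[205:245,220:260],None,fx=14,fy=14,interpolation=2))
t=cv2.imread('pics/s7.png'); cv2.imwrite('pics/s7y.png',cv2.resize(t[210:250,375:415],None,fx=14,fy=14,interpolation=2))
E
```

```text
time_s: 7.53
tool_pos: [0.5131, 0.2154, 0.3108]
tcp_rot: [0.486, -0.513, 0.487, 0.514]
ft_force: [-0.4, -0.0, -2.9]
finger_gap: 0.0262
7.5333 [0.51311491 0.2153851  0.31084682] 93.09635557156287 0.026204702555066163 [-0.44623008 -0.0029812  -2.8515579 ]
```

View pics/t7y.png

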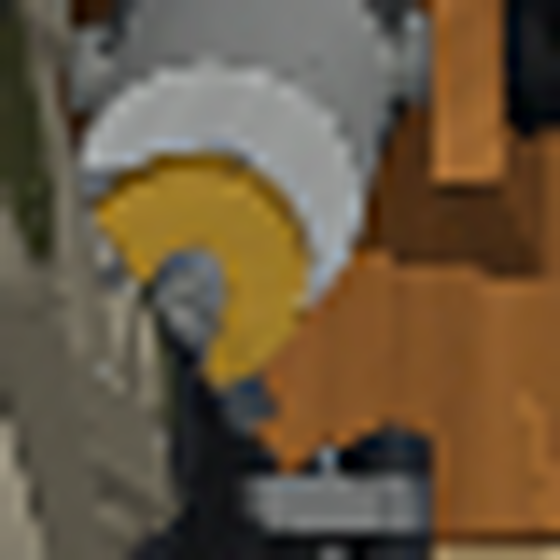

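View pics/s7y.png

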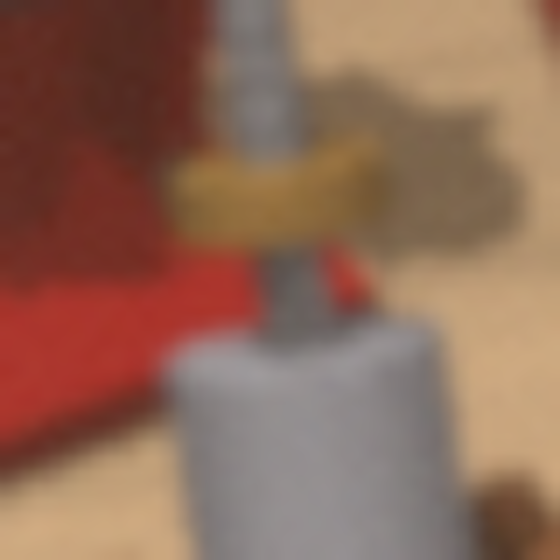

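```bash
sed -e 's/s6/s7/;s/t6/t7/;s/\[190,170\])\*6/[219.5,204.5])*14/g;s/\[330,170\])\*4/[374.5,209.5])*14/g' chk.py > chk7.py; python3 chk7.py
python3 - <<'E'
from h import *
t=np.load('pics/t7.npz');s=np.load('pics/s7.npz')
C=np.array([.6144,.2192,.157]);n=np.array([-.5443,-.0244,.8385])
jz=np.array([-.045,.999,0]);u=np.cross(jz,n)
for k,r in [(0,.028),(0,.01),(.0265,.022),(.0405,.022)]:
  P=np.array([C+k*n+r*(np.cos(x)*u+np.sin(x)*jz) for x in np.linspace(0,6.28,90)])
  A=np.array([(proj(t,x)-[219.5,204.5])*14 for x in P]);B=np.array([(proj(s,x)-[374.5,209.5])*14 for x in P])
  print(k,r,A.min(0).round(),A.max(0).round(),B.min(0).round(),B.max(0).round())
E
```

```text
[0.5 0.2 0.3]
31 colTop T [ 70.6 204.7] [304.9 423.7] S [155.6 125.8] [376.6 176. ]
31 colBot T [ 79.7 179.8] [312.1 397.2] S [165.3 193.4] [385.9 245. ]
31 tip T [170.8 218.8] [243.9 287.3] S [253.7 307.5] [323.7 324.6]
33.5 colTop T [ 67.6 175.9] [302.3 391.8] S [168.8 129.9] [390.2 176.9]
33.5 colBot T [ 76.4 148.1] [309.3 362.6] S [179.8 198.2] [400.9 246.3]
33.5 tip T [167.4 182.2] [240.6 249.8] S [270.3 312.1] [340.5 327.9]
36 colTop T [ 64.4 147.7] [299.6 360.2] S [181.9 131.8] [403.7 177.2]
36 colBot T [ 73.  117.1] [306.3 328.4] S [194.2 200.8] [415.7 246.9]
36 tip T [163.7 146.2] [237.1 212.8] S [286.8 314.9] [357.2 329.9]
mouth T [216.8 201.6] S [303.1 356.7]
0 0.028 [71. 65.] [363. 336.] [163. 325.] [444. 389.]
0 0.01 [165. 153.] [269. 250.] [253. 345.] [353. 368.]
0.0265 0.022 [ 85. 145.] [318. 360.] [173. 203.] [395. 251.]
0.0405 0.022 [ 76. 172.] [311. 389.] [163. 135.] [385. 182.]
```

```bash
python3 -m inch '[[[0.0034,-0.001,-0.0052],0],[[0.0068,-0.0007,-0.0105],0],[[0.0102,-0.0005,-0.0157],0],[[0.0102,-0.0005,-0.0157],0]]'
python3 - <<'E'
from h import *
o=get_obs(); print(o['time_s'],o['tool_pos'],yaw(o['tcp_rot']),o['finger_gap'],o['ft_force'],o['wrist_torque'])
snap('scene','s8');snap('top','t8') 
t=cv2.imread('pics/t8.png'); a=cv2.resize(t[205:245,220:260],None,fx=10,fy=10,interpolation=2)
t=cv2.imread('pics/s8.png'); b=cv2.resize(t[210:250,375:415],None,fx=10,fy=10,interpolation=2)
cv2.imwrite('pics/b8.png',np.hstack([a,b]))
E
```

```text
time_s: 7.97
tool_pos: [0.5216, 0.2151, 0.2983]
tcp_rot: [0.486, -0.513, 0.487, 0.514]
ft_force: [0.3, -0.8, -2.1]
finger_gap: 0.0266
7.9667 [0.5216484  0.21509029 0.29834719] 93.0997180125038 0.026557909065694534 [ 0.29936833 -0.80471347 -2.13225273] [-0.0142376   0.15138433  0.03327493]
```

View pics/b8.png

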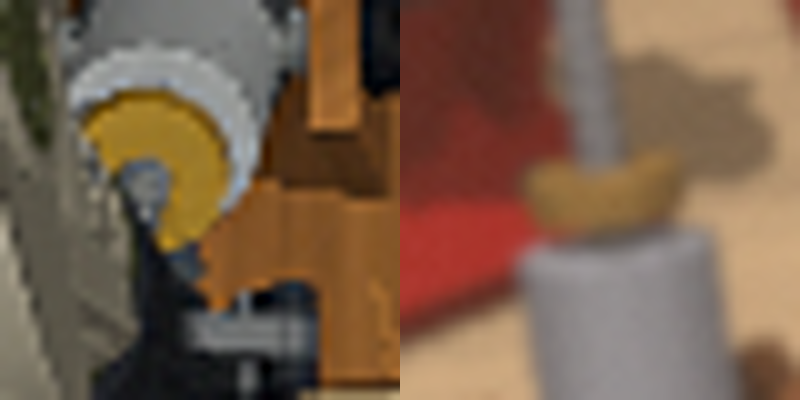

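```bash
python3 -m inch '[[[0.0034,0.0001,-0.0052],0],[[0.0068,0.0003,-0.0105],0],[[0.0102,0.0005,-0.0157],0],[[0.0102,0.0005,-0.0157],0]]'
python3 - <<'E'
from h import *
o=get_obs(); print(o['time_s'],o['tool_pos'],o['ft_force'],o['wrist_torque'])
snap('scene','s9');snap('top','t9') 
t=cv2.imread('pics/t9.png'); a=cv2.resize(t[205:245,220:260],None,fx=10,fy=10,interpolation=2)
t=cv2.imread('pics/s9.png'); b=cv2.resize(t[210:250,375:415],None,fx=10,fy=10,interpolation=2)
cv2.imwrite('pics/b9.png',np.hstack([a,b]))
E
```

```text
time_s: 8.4
tool_pos: [0.5298, 0.2157, 0.2864]
tcp_rot: [0.486, -0.513, 0.486, 0.514]
ft_force: [0.2, -0.1, -2.3]
finger_gap: 0.0263
8.4 [0.52982059 0.21566207 0.28636022] [ 0.16923241 -0.07285715 -2.27544599] [ 0.00224534  0.11339433 -0.00642155]
```

View pics/b9.png

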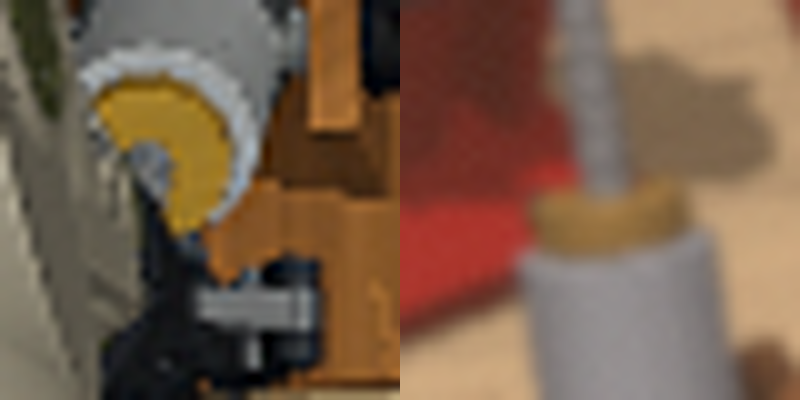

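```bash
python3 -m inch '[[[0.0020,0.0001,-0.0031],0],[[0.0041,0.0002,-0.0063],0],[[0.0061,0.0003,-0.0094],0],[[0.0082,0.0004,-0.0126],0]]' ; python3 -m inch '[[[0.0020,0.0001,-0.0031],0],[[0.0041,0.0002,-0.0063],0],[[0.0061,0.0003,-0.0094],0],[[0.0082,0.0004,-0.0126],0]]'
python3 - <<'E'
from h import *
o=get_obs(); print(o['time_s'],o['tool_pos'],o['ft_force'],o['wrist_torque'])
snap('scene','s10');snap('top','t10') 
t=cv2.imread('pics/t10.png'); a=cv2.resize(t[205:245,220:260],None,fx=10,fy=10,interpolation=2)
t=cv2.imread('pics/s10.png'); b=cv2.resize(t[210:250,375:415],None,fx=10,fy=10,interpolation=2)
cv2.imwrite('pics/b10.png',np.hstack([a,b]))
E
```

```text
time_s: 8.83
tool_pos: [0.536, 0.2159, 0.2769]
tcp_rot: [0.486, -0.513, 0.486, 0.514]
ft_force: [-3.8, -1.0, 1.3]
finger_gap: 0.0265
time_s: 9.17
tool_pos: [0.5427, 0.2163, 0.2665]
tcp_rot: [0.486, -0.513, 0.486, 0.514]
ft_force: [-3.6, 0.2, 2.3]
finger_gap: 0.0265
9.1667 [0.5427048  0.21625936 0.2665074 ] [-3.58552873  0.2041083   2.29276885] [ 0.00350715  0.93238726 -0.00384779]
```

View pics/b10.png

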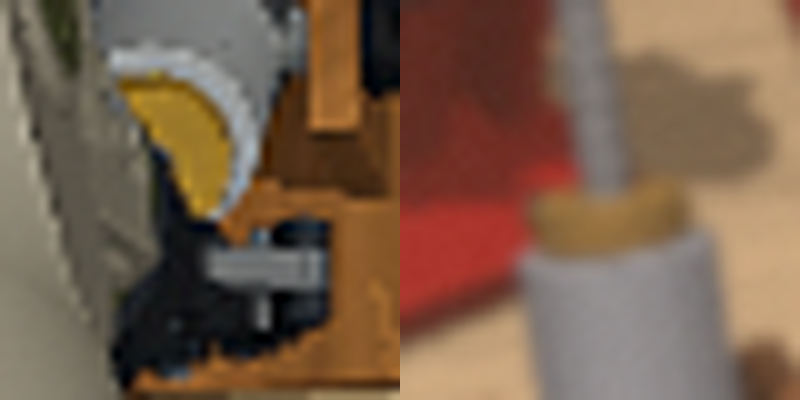

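```bash
python3 -m inch '[[[0.0034,0.00015,-0.0052],0],[[0.0068,0.0003,-0.0105],0],[[0.0102,0.0005,-0.0157],0],[[0.0136,0.0006,-0.021],0],[[0.0153,0.0007,-0.0236],0]]' ; python3 -m inch '[[[0.0020,0.0001,-0.0031],0],[[0.0041,0.0002,-0.0063],0],[[0.0041,0.0002,-0.0063],0]]'
```

```text
time_s: 9.68
tool_pos: [0.5551, 0.2169, 0.2469]
tcp_rot: [0.486, -0.513, 0.486, 0.514]
ft_force: [-4.9, 0.8, 0.4]
finger_gap: 0.0262
time_s: 9.93
tool_pos: [0.5583, 0.217, 0.2421]
tcp_rot: [0.486, -0.513, 0.486, 0.514]
ft_force: [-0.6, 0.4, -1.9]
finger_gap: 0.0268
```

```bash
M='x'; python3 -m inch '[[[0.0014,0.0001,-0.0021],0],[[0.0027,0.0001,-0.0042],0],[[0.0041,0.0002,-0.0063],0]]'; python3 -m inch '[[[0.0014,0.0001,-0.0021],0],[[0.0027,0.0001,-0.0042],0],[[0.0041,0.0002,-0.0063],0]]'
```

```text
time_s: 10.18
tool_pos: [0.5614, 0.2171, 0.2379]
tcp_rot: [0.486, -0.513, 0.486, 0.513]
ft_force: [-4.4, -0.4, 0.9]
finger_gap: 0.0262
time_s: 10.43
tool_pos: [0.5641, 0.2173, 0.2334]
tcp_rot: [0.486, -0.513, 0.486, 0.514]
ft_force: [-13.1, -0.5, 16.1]
finger_gap: 0.0266
```

```bash
python3 -m inch '[[[0,0,0],0],[[0,0,0],0]]'
python3 - <<'E'
from h import *
o=get_obs(); print(o['time_s'],o['tool_pos'],o['ft_force'],o['wrist_torque'])
snap('scene','s11')
t=cv2.imread('pics/s11.png'); b=cv2.resize(t[180:250,360:430],None,fx=8,fy=8,interpolation=2)
cv2.imwrite('pics/b11.png',b)
E
```

```text
time_s: 10.6
tool_pos: [0.5643, 0.2173, 0.2337]
tcp_rot: [0.486, -0.513, 0.486, 0.514]
ft_force: [-7.3, 0.4, 6.2]
finger_gap: 0.0267
10.6 [0.56429251 0.21726516 0.23366076] [-7.26605786  0.35769804  6.19522365] [-0.01076868  1.66802214 -0.00469276]
```

View pics/b11.png

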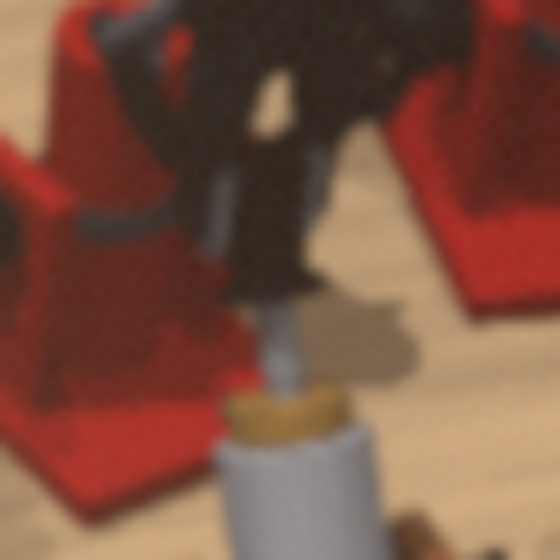

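Run:
```python
from h import *
s=np.load('pics/s11.npz')
C=np.array([.6144,.2192,.157]);n=np.array([-.5443,-.0244,.8385])
f=lambda k:((proj(s,C+k*n)-[359.5,179.5])*8).round()
print('rim',f(0),'coltop',f(.014),{d:f((140-d)/1000).tolist() for d in (80,84,88,92,100,110)})
```

```text
rim [293. 444.] coltop [287. 405.] {80: [268.0, 275.0], 84: [270.0, 287.0], 88: [272.0, 298.0], 92: [273.0, 309.0], 100: [277.0, 332.0], 110: [281.0, 360.0]}
```

```bash
python3 -m inch '[[[0.001,0.00005,-0.0016],0],[[0.001,0.00005,-0.0016],0],[[0.001,0.00005,-0.0016],0]]'
python3 - <<'E'
from h import *
o=get_obs(); print(o['tool_pos'],o['ft_force'],o['joint_positions'])
E
```

```text
time_s: 10.9
tool_pos: [0.5644, 0.2173, 0.2336]
tcp_rot: [0.486, -0.513, 0.486, 0.514]
ft_force: [-11.1, -0.8, 11.4]
finger_gap: 0.0267
[0.56435309 0.21729402 0.23363083] [-11.06949963  -0.82200849  11.43370802] [2.34688912e-01 3.77433422e-01 8.97480430e-02 1.28339821e+00
 3.67957656e-04 1.80171546e-01]
```

```bash
python3 -m inch '[[[-0.0014,-0.00005,0.0021],0],[[-0.0014,-0.00005,0.0021],0],[[-0.0014,-0.00005,0.0021],0]]'
python3 - <<'E'
from h import *
o=get_obs(); print(o['tool_pos'],o['ft_force'],o['wrist_torque'])
E
```

```text
time_s: 11.15
tool_pos: [0.5651, 0.2172, 0.2342]
tcp_rot: [-0.487, 0.514, -0.486, -0.513]
ft_force: [-5.2, -1.1, 6.1]
finger_gap: 0.0266
[0.56505221 0.21722382 0.23416196] [-5.23555096 -1.1321836   6.11754636] [-0.12940667  0.95823644 -0.01593367]
```

```bash
python3 -m inch '[[[0,0,0],0],[[0,0,0],0],[[0,0,0],0],[[0,0,0],0],[[0,0,0],0],[[0,0,0],0]]' 0 20;  python3 - <<'E'
from h import *
o=get_obs(); print(o['tool_pos'],o['ft_force'],o['wrist_torque'])
snap('wrist','w12')
E
```

```text
time_s: 11.65
tool_pos: [0.5647, 0.2172, 0.2331]
tcp_rot: [-0.486, 0.513, -0.486, -0.513]
ft_force: [-0.1, 0.5, 0.1]
finger_gap: 0.0854
[0.56472454 0.21724013 0.23306685] [-0.12298897  0.53827228  0.10227452] [0.02398196 0.02818137 0.01887463]
```

View pics/w12.png

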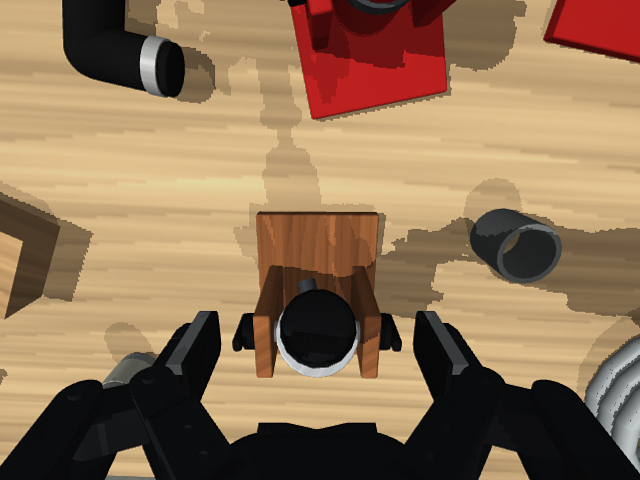

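Released cleanly: the handle is centred at about (318,330), inside the open jaws, and the gauge is still standing. Next I lift straight up and back off.

```bash
python3 -m inch '[[[0,0,0.03],0],[[0,0,0.07],0],[[0,0,0.11],0],[[0,0,0.15],0],[[-0.03,0,0.18],0],[[-0.08,0,0.18],0],[[-0.12,0,0.18],0],[[-0.15,0,0.18],0],[[-0.15,0,0.18],0],[[-0.15,0,0.18],0]]';  python3 - <<'E'
from h import *
o=get_obs(); print(o['tool_pos'],o['ft_force'])
snap('wrist','w13');snap('scene','s13');snap('top','t13')
t=cv2.imread('pics/t13.png'); a=cv2.resize(t[195:255,210:270],None,fx=6.5,fy=6.5,interpolation=2)
t=cv2.imread('pics/s13.png'); b=cv2.resize(t[185:245,365:425],None,fx=6.5,fy=6.5,interpolation=2)
cv2.imwrite('pics/b13.png',np.hstack([a,b]))
E
```

```text
time_s: 12.53
tool_pos: [0.4437, 0.2174, 0.3782]
tcp_rot: [-0.487, 0.514, -0.485, -0.513]
ft_force: [0.8, 0.2, -0.8]
finger_gap: 0.0852
[0.4437341  0.21743844 0.37823751] [ 0.8324442   0.17614777 -0.80616183]
```

View pics/b13.png

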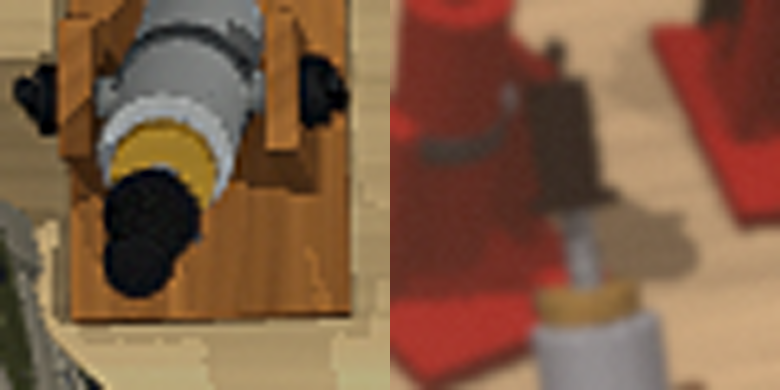

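View pics/w13.png

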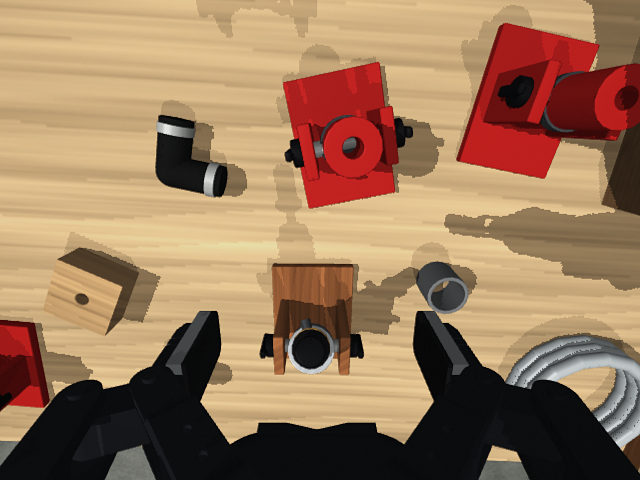

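Run:
```python
from h import *
np.set_printoptions(precision=1,suppress=True)
s=np.load('pics/s13.npz');t=np.load('pics/t13.npz')
C=np.array([.6144,.2192,.157]);psi=.048
for L in (29,31,33,35,37):
  L_=np.radians(L);n=np.array([-np.sin(L_)*np.cos(psi),-np.sin(L_)*np.sin(psi),np.cos(L_)])
  jz=np.array([-np.sin(psi),np.cos(psi),0]);u=np.cross(jz,n)
  def b(d,k,r,o):
    P=np.array([(proj(d,C+k*n+r*(np.cos(x)*u+np.sin(x)*jz))-o+.5)*6.5 for x in np.linspace(0,6.28,60)]);return np.r_[P.min(0),P.max(0)]
  print(L,'T top',b(t,.108,.0145,[210,195]),'guard',b(t,.055,.02,[210,195]),'S top',b(s,.108,.0145,[365,185])+[390,0,390,0])
```

```text
29 T top [ 96.9 207.4 171.7 278. ] guard [100.2 152.6 200.1 247.2] S top [531.7  74.1 600.6  88.6]
31 T top [ 97.6 217.  172.4 286.6] guard [100.6 157.7 200.4 251.1] S top [528.   73.9 596.6  87.4]
33 T top [ 98.4 226.5 173.1 295. ] guard [101.  162.8 200.8 254.9] S top [524.4  73.8 592.7  86.7]
35 T top [ 99.3 235.9 173.9 303.2] guard [101.4 167.9 201.2 258.5] S top [520.9  73.8 588.8  86.6]
37 T top [100.2 245.2 174.8 311.2] guard [101.8 173.  201.6 262. ] S top [517.4  73.9 585.   86.9]
```

```bash
python3 -m inch '[[[0,0,0],0],[[0,0,0],0],[[0,0,0],0],[[0,0,0],0],[[0,0,0],0],[[0,0,0],0],[[0,0,0],0],[[0,0,0],0],[[0,0,0],0],[[0,0,0],0],[[0,0,0],0],[[0,0,0],0]]';  python3 - <<'E'
from h import *
snap('scene','s14');snap('top','t14')
for a,b,x in [('s13','s14',np.s_[185:245,365:425]),('t13','t14',np.s_[200:245,215:255])]:
    print(np.abs(cv2.imread(f'pics/{a}.png')[x].astype(int)-cv2.imread(f'pics/{b}.png')[x]).max())
# rest of the bench against start
g=lambda f:cv2.imread(f'pics/{f}.png')
d=np.abs(g('s14').astype(int)-g('s0') if False else g('s14').astype(int)-g('scene0')).max(2)
m=(d>40).astype(np.uint8);n,l,st,c=cv2.connectedComponentsWithStats(m)
print([st[i].tolist() for i in range(1,n) if st[i][4]>25])
c=[g('s10')[220:250,380:410],g('s14')[220:250,380:410]]
cv2.imwrite('pics/b14.png',np.hstack([cv2.resize(i,None,fx=13,fy=13,interpolation=2) for i in c]))
E
```

```text
time_s: 13.68
tool_pos: [0.4445, 0.2173, 0.3773]
tcp_rot: [0.486, -0.513, 0.486, 0.513]
ft_force: [0.4, -0.5, 0.3]
finger_gap: 0.085
8
25
[[281, 0, 6, 10, 34], [290, 0, 17, 5, 52], [367, 0, 51, 43, 1255], [438, 0, 31, 24, 375], [324, 6, 27, 22, 272], [276, 10, 19, 22, 241], [443, 20, 22, 40, 334], [271, 33, 6, 14, 40], [373, 47, 16, 9, 84], [263, 51, 9, 28, 49], [373, 61, 21, 12, 89], [429, 60, 26, 26, 283], [371, 78, 29, 15, 247], [265, 88, 19, 6, 70], [319, 89, 21, 7, 66], [417, 90, 6, 7, 28], [289, 94, 43, 25, 562], [238, 106, 15, 19, 122], [355, 107, 54, 33, 819], [289, 117, 46, 15, 266], [257, 121, 12, 5, 33], [299, 139, 155, 26, 2070], [336, 153, 90, 25, 1478], [465, 154, 19, 6, 61], [433, 160, 11, 6, 29], [465, 162, 32, 30, 89], [446, 171, 33, 41, 328], [311, 182, 22, 8, 118], [389, 196, 11, 23, 168], [449, 213, 100, 28, 1685], [388, 223, 16, 13, 97], [431, 232, 18, 8, 60], [271, 237, 27, 57, 548], [422, 256, 15, 12, 124], [310, 292, 28, 10, 178]]
```

View pics/b14.png

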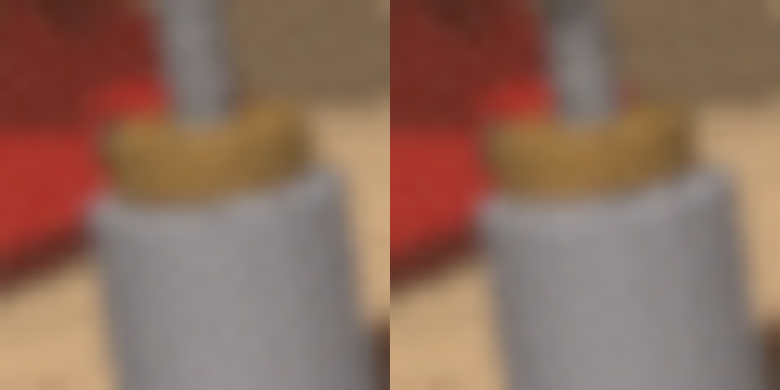

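View pics/s14.png

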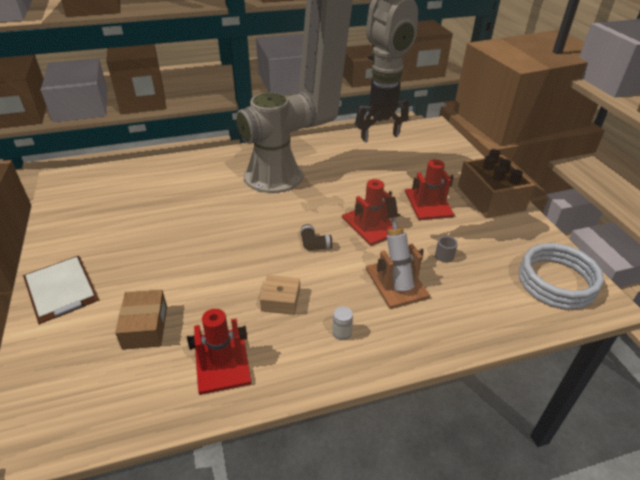

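```bash
python3 -c "
from bench import *
print(close_job())"
```

```text
the job is handed in; nothing more can be done
None
```

The gauge is standing in the sleeve, tip on the bottom and collar on the rim. I let go of it and handed the job in at about 13.8 s. The bore measures **about 87 mm** deep from the arm position and the scene picture, give or take a couple of millimetres.

**How it went:** The arm can only turn the tool about the vertical. So I gripped the handle, raised the gauge until only its tip was still in the stand's hole, and leaned it there to about 33.5°. The sleeve leans about 33°. I then fed it into the bore along the bore's axis.

**Last checks:**
- **Sliding:** the force was about 6 N and purely along the axis, which fits the collar sliding freely on the rim.
- **Bottom:** the force then rose sharply to about 23 N at its peak. A further 1.5 mm push moved the tool only 0.1 mm, and the force held at about 18 N. I eased to about 10 N, still pressing down, before opening the jaws.
- **After release:** the wrist force was near zero. Pictures 1 s apart showed the gauge still, and the collar sat on the rim as it had while sliding. In the scene picture the other goods look to be where they started.

**What did not agree or could not be checked:**
- **Camera offset:** the wrist camera and the fixed cameras differed by 3–4 mm in absolute position. I used the fixed-camera values, with small corrections from the pictures.
- **Collar flatness:** I could check this only to about 1°. The last top view suggests the gauge leans 33.5–34°, against 33° for the bore, which is within my measuring error.

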